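# Shut a wire feeder's cover, turn its quarter-turn fastener and hold the panel down

## Robot

A 6-joint arm with a two-finger parallel gripper is mounted at the origin on the work surface. World frame = base frame: x ahead of the robot, y to its left, z up, the work surface at z = 0. Lengths are in m, angles in rad, forces in N, time in s.
With the tool pointing down it reaches from about 0.15 to 0.775 m from the base axis. Payload 6.1 kg.
Tool frame: the origin (TCP) lies at the very end of the fingers, on their centre line; the grasp point (between the pads) lies env.grip_point_offset behind it (env.grip_point_offset is the distance from the TCP to the grasp point, in m); y points along the fingers, x is the direction in which the jaws open and shut, and the axes are right-handed (so a half turn about y gives the same grasp; the last joint's range is limited). The gripper opens to 85 mm and grips with 20 to 120 N. Pads are 22 mm wide; open, the fingers measure 114 mm over their backs; the gripper's body (76 mm by 85 mm) begins 54 mm behind the grasp point. The pads swing forward as they close: fully open they stand 13 mm farther back than shut.
Start: joints at [-1.32, 0.126, -0.04, 1.405, 0, 1.571], TCP at [0.13, -0.509, 0.231] pointing down, gripper open.
Joint ranges: [-2.72, 2.72], [-0.95, 1.95], [-1.27, 1.35], [-1.78, 2.02], [-1.46, 1.47], [-3.14, 3.14]. Speed limits (rad/s): [2.39, 2.39, 3.01, 3.14, 3.14, 3.14].

## Interface

Orientations are given as a unit quaternion [w, x, y, z].
In Python, from station import env gives the robot as it stands.
- The arm moves only by the shell command python3 -m handwheel 'ROWS' [FORCE]. ROWS is text: rows parted by semicolons, each of 5 numbers parted by spaces: the shift along the tool's x, y, z in cm, then the turn about the tool's y in rad, then the closure in counts, from 0 (fully open) to 255 (shut). A call has 1 to 12 rows; each row is the pose to reach, as a shift and turn from the pose measured when the call began, along the tool's axes at that moment; what a row does not reach only later rows make up. A row lasts 1/8 s, in which the tool goes at most 62.5 mm and 10.7 degrees, less where a joint would pass 70% of its speed; a pose out of reach is approached as far as the arm can. A call with a gripper value outside its range is refused whole. The fingers move at their own pace and stop on an object; FORCE is the grip in N (left out, the last holds). Time passes only in rows, so rows that repeat a pose let the fingers close. It gives the time, the measured TCP pose, the force and the opening at its end, in the units of the state.
- env.sense(): the state, without advancing time (a new reading comes with each control period).
- env.capture(name): name is "side" or "top" or "wrist"; returns (picture, depth): 384x512x3 uint8, red, green, blue; 384x512 float32, m along the optical axis (not along the pixel's ray), 0 where there is no reading.
- env.camera_info(name): a dict with "vertical_fov" (degrees; the focal length in pixels is half the picture's height over the tangent of half this angle, whatever the lens; pixels are square), "cx", "cy" (the principal point, pixels), "extrinsics" (4x4, takes a point from camera to world coordinates). Camera axes: x right, y up, looking along -z (the intrinsics and any distortion apply to the point x, -y, -z); pixel columns grow to the right and rows downward; lengths in m; the calibration is good to about 2 mm. The wrist camera is an equidistant fisheye: a pixel r from the principal point sees the ray r / f radians off the axis. A picture is of the moment at which its call begins: read the wrist's pose just before it. camera_info takes no time and is no camera call; for the wrist camera it gives the pose at the moment of the call.
- env.finish_job(): hands the job in, once; it reports no verdict.
The state is a dict: "clock": time; "joints": joint angles; "joint_velocities": joint speeds; "joint_torque": joint torques, N m; "eef_pos": TCP position; "eef_rot": TCP orientation; "wrist_force": force on the tool from outside, world axes, zero at the start; "ft_torque": the same for the moment, N m; "finger_gap": finger opening in m.
Only numpy, scipy, OpenCV 4.12 (cv2) and the standard library are available. Lean on these libraries where they do the work, as an engineer would, in place of code of your own. Each camera call takes 0.05 s, during which the arm holds its last target.

## Task

Swing the open cover of the red wire feeder shut so that its tab drops behind the front rim, then turn the yellow quarter-turn fastener clockwise until the slot in its wing lines up with the two white marks on the panel. Then let go of the fastener, press on the bare panel beside it until the panel sits fully down against the case, squeezing its springy seal, and finish while still holding it pressed down there, firmly but without forcing it. Leave the wire brush, the wrench and the soapstone stick where they lie.

Things in the scene. Friction and masses are not known exactly. Their poses are not given: they have to be found in the camera images.
- case: Red sheet-metal wire feeder case, fixed to the bench, an open-topped box 220 (x) x 240 (y) x 100 mm high, walls 6 mm. Origin: centre of its underside, on the bench. Its x axis points level from its front wall (robot side) to its rear wall, where the cover is hinged; y is level along the hinge; z up. It stands anywhere on the bench in front of the robot, turned by up to about 20 degrees.
- cover_hinge (a point): Middle of the cover's hinge axis, on the top of the rear rim of the case: (110, 0, 100) mm in the case's frame. The hinge axis is the case's y axis. This point does not move with the cover.
- cover (a joint): Angle of the cover about its hinge (rad): 0 shut, growing as its front edge swings up and back; it starts half open, at about 0.5 to 0.95. The hinge is stiff: the cover stays where it is left, and 1 to 4 N pushed square to the panel near its front edge moves it. A 60 mm wide tab hangs 28 mm below the panel, 17 mm behind its front edge, and drops behind the front wall by itself as the cover shuts; nothing snaps.
- panel_mid (a point): Centre of the outer (top) face of the dark grey metal panel, with the panel's axes: x from its front edge to the hinge, y along the hinge, z out of the outer face. The panel is 216 (x) x 236 (y) x 5 mm, bare but for the fastener. With the cover shut this point lies 112 mm in front of the hinge axis; the outer face is then level, 111 mm above the bench with the seal uncompressed and 105 mm when fully pressed.
- seal (a joint): How far the panel is pressed down on its springy seal (m): about 0 to 0.002 when left alone (it springs back by itself), 0.006 when the panel is fully down against the case, a hard stop. The panel moves square to its face. About 6 to 10 N on the panel presses it fully down.
- fastener (a joint): Angle of the quarter-turn fastener (rad), growing clockwise as seen from above the shut panel; 0: the wing and its slot lie along the panel's y axis; 1.571: the slot lies along the panel's x axis, in line with the two white marks (the wanted place). It starts at about 0.1 to 0.6, has stops only at -0.2 and 2.3, so it can be turned too far, and stays where it is left (about 0.06 N m of friction).
- wing_top (a point): Centre of the top of the fastener's yellow wing, on the fastener's axis, 50 mm in front of the panel's middle (x = -50, y = 0 mm in the panel's frame) and 26 mm above the outer face. The wing is a bar 40 mm long, 13 mm wide and 22 mm tall with a black slot along its top; it stands on a steel disc 40 mm across and 4 mm thick. The point's y axis lies along the bar and its slot, z out of the panel.
- panel: The dark grey panel itself (without the fastener), 216 x 236 x 5 mm; origin: centre of its underside, 5 mm below the centre of its outer face; same axes as there.
- wing: The yellow wing of the fastener; origin: centre of its underside, 22 mm below its top, y along the slot.
- brush: Bystander: wire brush, wooden handle 200 x 30 mm, 30 mm tall, lying along its x axis beside the case; origin at the centre of its underside. Not to be disturbed.
- wrench: Bystander: plain steel open-and-ring wrench about 190 mm long lying along its x axis beside the case, on the other side from the brush. Not to be disturbed.
- soapstone: Bystander: white soapstone marking stick 120 x 14 x 9 mm, lying on the bench in front of the case; origin at the centre of its underside. Not to be disturbed.

How it is judged:
On the way, in this order (a step that is already met when the one before it is completed fails the run):
1. the cover is swung shut (value of joint cover below 0.03 rad), for 0.2 s.
2. the fastener's slot is in line with the marks, the cover still shut, and the fingers have let go of it (value of joint cover below 0.03 rad and value of joint fastener between 1.43 and 1.71 rad and contact force between the fingers and wing below 0.3 N), for 0.2 s.
At the end, for the whole second after the job is handed in: Cover shut (within 0.03 rad), slot in line with the marks (within 0.14 rad), wing let go, fingers pressing the bare panel with 3 to 35 N so that the seal is squeezed by at least 4.5 of its 6 mm, held through the last second; bystanders within 30 mm of their starts (all of step 2 and value of joint seal above 0.0045 m and contact force between the fingers and panel between 3 and 35 N and distance of each of brush, wrench, soapstone from where it was at the start of the episode below 0.03 m); the arm keeps its last pose, push and grip.
It fails at once if the panel is pressed so hard that it could bend (over 60 N) (contact force between the fingers and panel above 60 N).
It fails at once if the brush is knocked away (30 mm) (distance of brush from where it was at the start of the episode above 0.03 m).
It fails at once if the wrench is knocked away (30 mm) (distance of wrench from where it was at the start of the episode above 0.03 m).
It fails at once if the soapstone is knocked away (30 mm) (distance of soapstone from where it was at the start of the episode above 0.03 m).
It also fails if it takes over 67 s, if anything falls off the work surface, if the arm or the gripper's body presses on something with over 40 N, if the wrist force passes 120 N, or if a joint passes its speed limit or range.

## Working session

There is one attempt and no reset: what is moved stays moved. The work goes in short steps, Python scripts to look and compute and a shell command to move; the robot and the scene stay as the last step left them, time stands still between calls to the robot, and variables do not carry over. Pictures are saved under pics/ and viewed, and the job is handed in when it is done.

```bash
ls; mkdir -p pics
cat > h.py <<'E'
import numpy as np, cv2
from station import env
from scipy.spatial.transform import Rotation as R
def rot(q): return R.from_quat([q[1],q[2],q[3],q[0]]).as_matrix()
def cloud(name,d,ci):
    H,W=d.shape; f=H/2/np.tan(np.radians(ci['vertical_fov'])/2)
    u,v=np.meshgrid(np.arange(W),np.arange(H))
    x=(u-ci['cx'])/f; y=(v-ci['cy'])/f
    if name=='wrist':
        r=np.hypot(x,y); s=np.where(r>1e-9,np.tan(np.minimum(r,1.5))/np.maximum(r,1e-9),1); x=x*s;y=y*s
    P=np.stack([x*d,-y*d,-d],-1); E=np.array(ci['extrinsics'])
    return P@E[:3,:3].T+E[:3,3]
E
python3 - <<'E'
from h import *
print(env.sense(), env.grip_point_offset)
for n in ['top','side']:
    ci=env.camera_info(n); p,d=env.capture(n); print(n,ci)
    cv2.imwrite(f'pics/{n}0.png',p[:,:,::-1]); np.savez(f'{n}0.npz',p=p,d=d,P=cloud(n,d,ci))
E
```

```text
pics
{'clock': 0.0, 'joints': array([-1.32003386e+00,  1.26390695e-01, -4.05904733e-02,  1.40544785e+00,
       -3.12626929e-06,  1.57079093e+00]), 'joint_velocities': array([-4.30397148e-04, -6.29899775e-04, -3.04655651e-04, -4.94478018e-04,
        1.08151753e-03,  7.82958789e-06]), 'joint_torque': array([ 1.02220870e-04, -4.35914004e+01,  3.52924168e+01,  1.71998172e-02,
        1.04129520e-04,  1.70523384e-05]), 'eef_pos': array([ 0.1301696 , -0.50817249,  0.23053092]), 'eef_rot': array([ 0.55895556, -0.55824946,  0.43400358, -0.4330902 ]), 'wrist_force': array([0.48567907, 0.34229721, 0.10490141]), 'ft_torque': array([-0.02566723,  0.07339323, -0.0264927 ]), 'finger_gap': 0.08568720511215079} 0.0187
top {'vertical_fov': 44.81710721001912, 'cx': 250.70479010297086, 'cy': 196.33339889511657, 'extrinsics': array([[-0.02348235,  0.98502504, -0.17080469,  0.37058642],
       [-0.9996071 , -0.02051888,  0.019095  ,  0.05577664],
       [ 0.01530434,  0.17118597,  0.98511986,  1.04753047],
       [ 0.        ,  0.        ,  0.        ,  1.        ]])}
side {'vertical_fov': 42.79739477582204, 'cx': 255.85961278614187, 'cy': 190.39562128633418, 'extrinsics': array([[-0.76883726,  0.34693686, -0.53714438, -0.1341895 ],
       [-0.6394176 , -0.42482725,  0.640833  ,  0.86198197],
       [-0.00586498,  0.83615586,  0.54846055,  0.80340267],
       [ 0.        ,  0.        ,  0.        ,  1.        ]])}
```

View pics/top0.png

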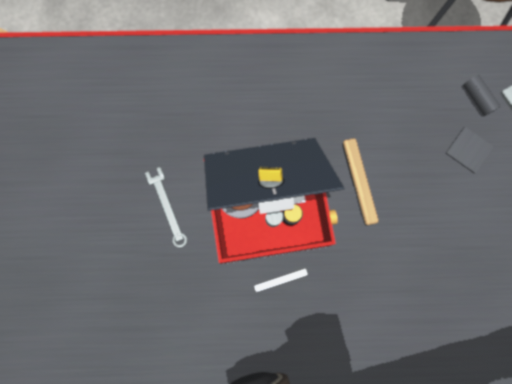

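View pics/side0.png

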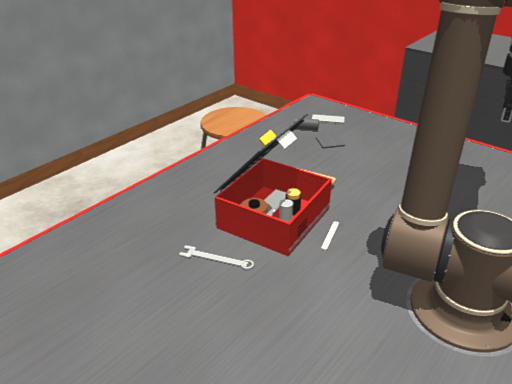

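The top picture shows the panel at about (272,172), the yellow wing at (270,175), the case front rim from (219,258) to (334,243), the wrench at (165,207), the brush at (361,180) and the soapstone at (281,281). The side picture shows the cover about half open.

Run:
```python
from h import *
z=np.load('top0.npz'); p=z['p'].astype(int);P=z['P'];d=z['d']
print('bench z',np.median(P[300:320,50:150,2]))
red=(p[...,0]>120)&(p[...,1]<60)&(p[...,2]<60)&(P[...,2]>0.09)&(P[...,2]<0.112)&(d>0)
red[:60]=0
pts=P[red]; print(len(pts),pts.min(0),pts.max(0))
r=cv2.minAreaRect(pts[:,:2].astype(np.float32)); print('rim rect',r, cv2.boxPoints(r))
# case walls rows
dark=(p.max(-1)<75)&(P[...,2]>0.115)&(d>0)
dark[:130]=0;dark[215:]=0;dark[:,:195]=0;dark[:,350:]=0
q=P[dark]; c=np.median(q,0)
for _ in range(5):
    c=q.mean(0); n=np.linalg.svd(q-c,full_matrices=False)[2][2]; n*=np.sign(n[2]); e=(q-c)@n; q=q[abs(e)<max(0.004,2*e.std())]
print('panel',len(q),c,n,e.std(),'tilt',np.arccos(n[2]),'hinge yaw',np.degrees(np.arctan2(-n[1],-n[0])))
ex=np.array([n[0],n[1]]); yaw=np.arctan2(-n[1],-n[0])
# panel min area rect in plane
ya=np.array([-np.sin(yaw),np.cos(yaw),0]); xa=np.cross(ya,n)
r=cv2.minAreaRect(np.c_[(q-c)@xa,(q-c)@ya].astype(np.float32)); print(r); m=c+xa*r[0][0]+ya*r[0][1]; print('mid',m)
yel=(p[...,0]>150)&(p[...,1]>120)&(p[...,2]<80)&(P[...,2]>0.15); yel[:,350:]=0;yel[:130]=0;yel[215:]=0
w=P[yel]; print('wing',len(w),w.mean(0), 'height over panel',np.percentile((w-c)@n,[5,50,95]))
def grp(nm,mask):
    w=P[mask]; print(nm,len(w),w.min(0),w.max(0))
zz=P[...,2]
u,v=np.meshgrid(range(512),range(384))
grp('brush',(zz>0.012)&(u>342)&(u<380)&(v>135)&(v<226))
grp('wrench',(p.min(-1)>110)&(u>140)&(u<190)&(v>160)&(v<250))
grp('soap',(p.min(-1)>150)&(u>250)&(u<312)&(v>265)&(v<295))
grp('knob',(p[...,0]>150)&(p[...,1]>90)&(u>328)&(u<341)&(v>205)&(v<230))
im=cv2.imread('pics/top0.png')[120:300,140:390]; cv2.imwrite('pics/crop0.png',cv2.resize(im,None,fx=3,fy=3,interpolation=2))
```

```text
bench z -0.0008591295271869193
275 [ 0.4037723  -0.12703655  0.0903837 ] [0.53667537 0.1155439  0.10331065]
rim rect ((0.46935200691223145, -0.007462315261363983), (0.1052282452583313, 0.23419058322906494), 7.570344924926758) [[ 0.40176997  0.10168079]
 [ 0.432623   -0.13046855]
 [ 0.536934   -0.11660542]
 [ 0.506081    0.11554392]]
panel 5652 [0.56495757 0.00815524 0.19851978] [0.75097078 0.10322598 0.65221721] 0.0007133751820605329 tilt 0.8602906024248202 hinge yaw -172.1733570522112
((-0.005329109728336334, 0.001127973198890686), (0.2302514910697937, 0.20812655985355377), 89.93347930908203)
mid [0.56855453 0.00751109 0.19448014]
wing 244 [0.54818055 0.00567585 0.24904687] height over panel [0.00905792 0.01886919 0.02659659]
brush 1203 [ 0.37058642 -0.24273072  0.01229626] [0.67591053 0.05577664 1.04753047]
wrench 992 [ 0.37058642  0.05577664 -0.00533352] [0.62796604 0.27923033 1.04753047]
soap 432 [ 0.3398833  -0.08575312 -0.00793684] [0.38568557 0.05577664 1.04753047]
knob 116 [ 0.47408342 -0.16038293 -0.00304389] [ 0.51921706 -0.12251138  0.10084773]
```

View pics/crop0.png

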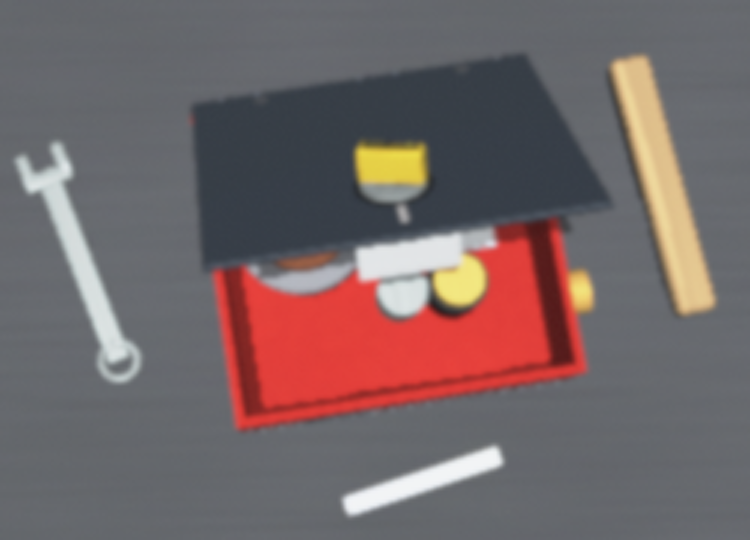

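Two independent checks put the hinge at about (0.633, 0.016, 0.102), yaw 7.8° and cover angle 0.86. The front rim found in the picture agrees to 2 mm. Next I plan the push with the fingers closed.

```bash
cat >> h.py <<'E'
yaw=np.radians(7.75); XC=np.array([np.cos(yaw),np.sin(yaw),0]); YC=np.array([-np.sin(yaw),np.cos(yaw),0]); Z=np.array([0,0,1.])
H=np.array([0.6333,0.0160,0.100])
def pt(th,s,y,h):  # s = panel distance from hinge toward front, y, h above outer face
    px=np.cos(th)*XC-np.sin(th)*Z; n=np.sin(th)*XC+np.cos(th)*Z
    return H-s*px+y*YC+(0.011+h)*n
def rel(T,st=None):
    st=st or env.sense(); return 100*rot(st['eef_rot']).T@(np.array(T)-st['eef_pos'])
def tyaw(st=None):
    st=st or env.sense(); x=rot(st['eef_rot'])[:,0]; return np.degrees(np.arctan2(x[1],x[0]))
E
python3 - <<'E'
from h import *
s=env.sense(); print(rot(s['eef_rot']).round(3), tyaw())
e=s['eef_pos']
print('up',rel(e+[0,0,.17]).round(2))
print('over',rel(np.r_[pt(1.0,.19,-.055,.05)[:2],.40]).round(2), pt(1.0,.19,-.055,.05))
E
```

```text
[[ 0.248 -0.     0.969]
 [-0.969  0.001  0.248]
 [-0.001 -1.    -0.   ]] -75.6319942644534
up [ -0.03 -17.    -0.  ]
over [-33.45 -16.89  56.01] [ 0.58985793 -0.04541921  0.29283793]
```

```bash
python3 -m handwheel '0 -6 0 0 255; 0 -12 0 0 255; -3 -17 5 -0.1 255; -6 -17 10 -0.25 255; -9 -17 15 -0.4 255; -12 -17 20 -0.55 255; -15 -17 25 -0.7 255; -18 -17 30 -0.85 255; -21 -17 35 -1.0 255; -24 -17 40 -1.15 255; -27 -17 45 -1.3 255; -30 -17 50 -1.45 255' 30
python3 -m handwheel '0 0 0 0 255;0 0 0 0 255'
python3 - <<'E'
from h import *
s=env.sense(); print(s['joints'].round(3), tyaw(), s['eef_pos'],s['wrist_force'],s['finger_gap'],s['clock'])
print('to',rel(np.r_[pt(1.0,.19,-.055,.05)[:2],.40]).round(2))
for th in [1.0,.86,.7,.55,.4,.25,.12,.05,0.]:
    T=pt(th,.19,-.055,.013*np.sin(th)+(.02 if th==1 else 0)); print(th,T.round(4),rel(T).round(2))
E
```

```text
clock: 1.6
eef_pos: [0.5412, -0.0921, 0.4008]
eef_rot: [0.706, -0.705, -0.048, 0.048]
wrist_force: [0.9, -0.4, 0.3]
finger_gap: -0.0
clock: 1.85
eef_pos: [0.5412, -0.0919, 0.4002]
eef_rot: [0.706, -0.705, -0.047, 0.049]
wrist_force: [-0.1, -0.4, 1.2]
finger_gap: 0.0001
[-1.690e-01  2.490e-01  4.900e-01  1.815e+00  1.000e-03  1.267e+00] 7.758863670880386 [ 0.5411758  -0.0919358   0.40019368] [-0.09865599 -0.44145707  1.17131625] 9.150963815818365e-05 1.85
to [5.45 0.01 3.95]
1.0 [ 0.574  -0.0476  0.2825] [ 3.87 11.76  3.93]
0.86 [ 0.5335 -0.0531  0.2576] [-0.2  14.27  3.93]
0.7 [ 0.5091 -0.0564  0.2372] [-2.67 16.31  3.93]
0.55 [ 0.4894 -0.0591  0.2145] [-4.65 18.59  3.93]
0.4 [ 0.4735 -0.0613  0.1888] [-6.25 21.16  3.92]
0.25 [ 0.4618 -0.0628  0.1608] [-7.43 23.96  3.92]
0.12 [ 0.4553 -0.0637  0.1352] [-8.08 26.52  3.92]
0.05 [ 0.4533 -0.064   0.1211] [-8.28 27.93  3.91]
0.0 [ 0.4525 -0.0641  0.111 ] [-8.36 28.94  3.91]
```

```bash
python3 -m handwheel '5.45 0 3.95 0 255; 5 6 3.95 0 255; 4 11.5 3.95 0 255; 2 12.8 3.95 0 255; -0.2 14.3 3.95 0 255; -1.5 15.3 3.95 0 255; -2.7 16.3 3.95 0 255; -3.7 17.4 3.95 0 255; -4.7 18.6 3.95 0 255; -5.5 19.9 3.95 0 255; -6.3 21.2 3.95 0 255; -6.9 22.5 3.95 0 255'
python3 - <<'E'
from h import *
s=env.sense(); print(s['eef_pos'],s['wrist_force'])
p,d=env.capture('side'); cv2.imwrite('pics/side1.png',p[:,:,::-1])
for th in [.25,.18,.12,.05,0.]:
    T=pt(th,.19,-.055,.013*np.sin(th)); print(th,T.round(4),rel(T).round(2))
E
```

```text
clock: 3.35
eef_pos: [0.4662, -0.0632, 0.1758]
eef_rot: [0.706, -0.705, -0.047, 0.047]
wrist_force: [-0.0, -0.8, 1.3]
finger_gap: -0.0
[ 0.46619432 -0.06319665  0.17578137] [-0.04655355 -0.78186393  1.25580528]
0.25 [ 0.4618 -0.0628  0.1608] [-0.3   1.31  0.04]
0.18 [ 0.4579 -0.0634  0.1471] [-0.69  2.68  0.04]
0.12 [ 0.4553 -0.0637  0.1352] [-0.94  3.87  0.04]
0.05 [ 0.4533 -0.064   0.1211] [-1.14  5.28  0.03]
0.0 [ 0.4525 -0.0641  0.111 ] [-1.22  6.29  0.03]
```

View pics/side1.png

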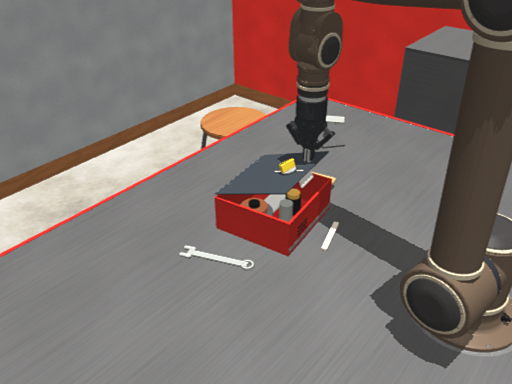

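The side picture shows the cover following the finger. The panel is now at about (275,172), lower than before, with the finger at (310,157). I continue the push.

```bash
python3 -m handwheel '-0.3 1.3 0 0 255; -0.7 2.7 0 0 255; -0.9 3.9 0 0 255; -1.1 5.1 0 0 255; -1.2 5.9 0 0 255; -1.2 6.3 0 0 255; -1.2 6.3 0 0 255'
python3 -m handwheel '0 0.3 0 0 255; 0 0.3 0 0 255'
```

```text
clock: 4.28
eef_pos: [0.4526, -0.0643, 0.1108]
eef_rot: [0.706, -0.705, -0.046, 0.048]
wrist_force: [-0.9, 0.0, 1.6]
finger_gap: -0.0001
clock: 4.53
eef_pos: [0.4528, -0.0644, 0.1081]
eef_rot: [0.706, -0.705, -0.046, 0.048]
wrist_force: [-1.7, -0.7, 3.9]
finger_gap: -0.0001
```

```bash
python3 -m handwheel '0 0.2 0 0 255; 0 0.2 0 0 255'
python3 -m handwheel '0 0.2 0 0 255; 0 0.2 0 0 255;0 0.2 0 0 255'
```

```text
clock: 4.78
eef_pos: [0.4528, -0.0644, 0.1064]
eef_rot: [0.706, -0.705, -0.046, 0.048]
wrist_force: [-1.8, -0.1, 5.2]
finger_gap: -0.0001
clock: 5.15
eef_pos: [0.4529, -0.0644, 0.1049]
eef_rot: [0.706, -0.705, -0.046, 0.048]
wrist_force: [-3.1, -0.3, 6.9]
finger_gap: 0.0001
```

```bash
python3 -m handwheel '0 -4 0 0 255; 0 -9 0 0 255; 0 -14 0 -0.15 200; 0.7 -19 1.5 -0.33 100; 1.4 -19 3.5 -0.51 0; 2.8 -19 5.5 -0.69 0; 2.8 -19 5.5 -0.87 0; 2.8 -19 5.5 -1.05 0; 2.8 -19 5.5 -1.23 0; 2.8 -19 5.5 -1.41 0; 2.8 -19 5.5 -1.59 0; 2.8 -19 5.5 -1.77 0'
python3 -m handwheel '0 0 0 -0.18 0; 0 0 0 -0.36 0; 0 0 0 -0.54 0; 0 0 0 -0.72 0; 0 0 0 -0.9 0; 0 0 0 -1.05 0; 0 0 0 -1.05 0'
python3 - <<'E'
from h import *
s=env.sense(); print(s['joints'].round(3), tyaw(), s['eef_pos'],s['finger_gap'])
for n in ['top','wrist','side']:
    ci=env.camera_info(n); p,d=env.capture(n)
    cv2.imwrite(f'pics/{n}2.png',p[:,:,::-1]); np.savez(f'{n}2.npz',p=p,d=d,P=cloud(n,d,ci))
    if n=='wrist': print(ci)
E
```

```text
clock: 6.65
eef_pos: [0.474, -0.0063, 0.2945]
eef_rot: [0.41, -0.408, -0.577, 0.577]
wrist_force: [-0.4, 0.1, 0.4]
finger_gap: 0.0853
clock: 7.52
eef_pos: [0.4742, -0.0062, 0.2941]
eef_rot: [-0.066, 0.064, 0.704, -0.704]
wrist_force: [-1.1, -0.1, -1.0]
finger_gap: 0.0857
[-1.400e-02  4.100e-02  5.000e-03  1.538e+00  1.000e-03 -1.400e+00] 169.45128127265903 [ 0.47417693 -0.0061859   0.29413689] 0.08571608397021248
{'vertical_fov': 65.70646984690485, 'cx': 257.1284971593891, 'cy': 191.024804572278, 'extrinsics': array([[-0.98271534, -0.1774978 , -0.0525842 ,  0.4608285 ],
       [ 0.18508577, -0.93634177, -0.298341  , -0.08224537],
       [ 0.00371809, -0.30291686,  0.95300973,  0.4372732 ],
       [ 0.        ,  0.        ,  0.        ,  1.        ]])}
```

View pics/wrist2.png

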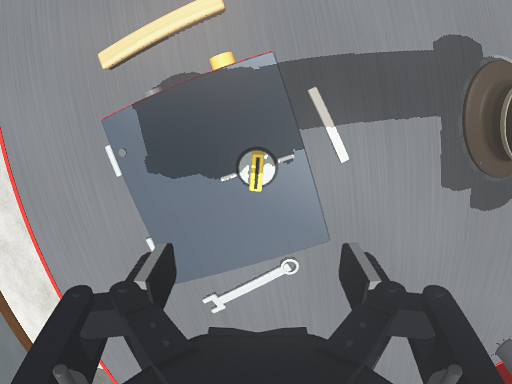

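View pics/side2.png

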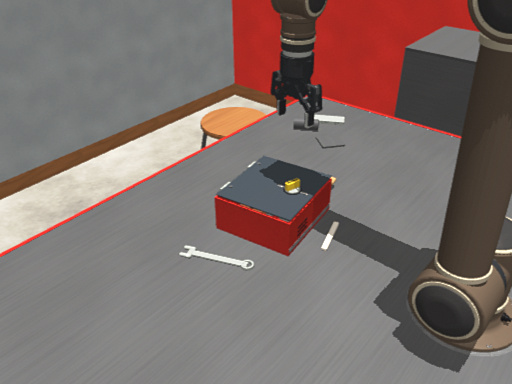

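The cover is shut in both pictures. The wrist picture shows the wing at (257,171), its bar running from (259,152) to (256,190), and the white marks at (229,178) and (287,158). Next I measure the panel height and the wing.

```bash
cat > wing.py <<'E'
from h import *
import sys
def meas(n,f):
    z=np.load(f); p=z['p'].astype(int);P=z['P'];zz=P[...,2]
    near=np.hypot(P[...,0]-.473,P[...,1]+.0055)
    m=(p[...,0]>120)&(p[...,1]>95)&(p[...,2]<90)&(near<.04)&(zz>.125)&(zz<.155)
    q=P[m]; c=q.mean(0); r=cv2.minAreaRect((q[:,:2]*1000).astype(np.float32))
    w,V=np.linalg.eigh(np.cov(q[:,:2].T)); a=np.degrees(np.arctan2(V[1,1],V[0,1]))%180
    b=cv2.boxPoints(r); e=[b[1]-b[0],b[2]-b[1]]; e=max(e,key=np.linalg.norm); ra=np.degrees(np.arctan2(e[1],e[0]))%180
    print(n,len(q),'c',c.round(4),'rect',np.round(r[0],1),np.round(r[1],1),'bar yaw pca',a.round(1),'rect',round(ra,1),'fast',np.radians((97.75-a)%180).round(3))
    k=(near>.05)&(near<.06)&(zz>.08); q=P[k]; print('  panel z',np.median(q[:,2]), 'slope x', np.linalg.lstsq(np.c_[q[:,:2]@XC[:2],q[:,:2]@YC[:2],np.ones(len(q))],q[:,2],rcond=None)[0][:2])
    m=(p.min(-1)>150)&(np.abs(p[...,0]-p[...,2])<40)&(near>.023)&(near<.05)&(zz>.09)
    q=P[m]
    if len(q)>5:
        w,V=np.linalg.eigh(np.cov(q[:,:2].T)); print('  marks',len(q),q.mean(0).round(4),'yaw',np.degrees(np.arctan2(V[1,1],V[0,1]))%180)
if __name__=='__main__':
    for a in sys.argv[1:]: meas(a,a+'.npz')
E
python3 wing.py wrist2 top2
```

```text
wrist2 181 c [ 0.4713 -0.0197  0.1369] rect [473.2 -12.7] [30.6 11.9] bar yaw pca 72.2 rect 75.1 fast 0.446
  panel z 0.3593636779038806 slope x [-0.577154   -0.19961765]
  marks 221 [ 0.472  -0.0106  0.2106] yaw 177.8360467839296
top2 0 c [nan nan nan] rect [0. 0.] [0. 0.] bar yaw pca nan rect 0.0 fast nan
  panel z 0.7722168227938886 slope x [-0.67888462 -0.55158395]
  marks 48 [0.474  0.0438 0.7779] yaw 178.7263768235972wing.py:7: RuntimeWarning: Mean of empty slice.
  q=P[m]; c=q.mean(0); r=cv2.minAreaRect((q[:,:2]*1000).astype(np.float32))
  ret = um.true_divide(
  avg = a.mean(axis, **keepdims_kw)
wing.py:8: RuntimeWarning: Degrees of freedom <= 0 for slice
  w,V=np.linalg.eigh(np.cov(q[:,:2].T)); a=np.degrees(np.arctan2(V[1,1],V[0,1]))%180
  c *= np.true_divide(1, fact)
  c *= np.true_divide(1, fact)
```

Run:
```python
from h import *
for n in ['wrist','top']:
    z=np.load(n+'2.npz'); p=z['p']; 
    sl=(slice(135,210),slice(210,310)) if n=='wrist' else (slice(170,250),slice(230,330))
    cv2.imwrite(f'pics/{n}2c.png',cv2.resize(p[sl][:,:,::-1],None,fx=6,fy=6,interpolation=cv2.INTER_CUBIC))
    P=z['P']; print(n)
    if n=='wrist':
        for v in range(148,196,4): print(v,p[v,257],P[v,257].round(4))
        for uv in [(229,178),(287,158),(200,120),(290,220),(180,230)]: print(uv,P[uv[1],uv[0]].round(4))
```

```text
wrist
148 [56 58 60] [ 0.4696 -0.0297  0.1132]
152 [154 136  62] [ 0.4701 -0.0277  0.1272]
156 [206 181  78] [ 0.4705 -0.0256  0.1386]
160 [55 58 64] [ 0.4713 -0.0214  0.1378]
164 [56 58 63] [ 0.472  -0.0175  0.1392]
168 [54 59 63] [ 0.4729 -0.0131  0.138 ]
172 [52 56 64] [ 0.4737 -0.0086  0.1368]
176 [84 86 98] [ 0.4744 -0.0047  0.138 ]
180 [138 137 101] [ 0.4752 -0.0005  0.1383]
184 [205 202 106] [0.476  0.0035 0.1392]
188 [237 234 109] [0.4768 0.0076 0.1397]
192 [109 124 143] [0.4791 0.0207 0.112 ]
(229, 178) [ 0.5072 -0.0018  0.1125]
(287, 158) [ 0.4389 -0.0124  0.1126]
(200, 120) [ 0.5254 -0.0725  0.1115]
(290, 220) [0.4469 0.0624 0.1124]
(180, 230) [0.5818 0.0517 0.1113]
top
```

View pics/wrist2c.png

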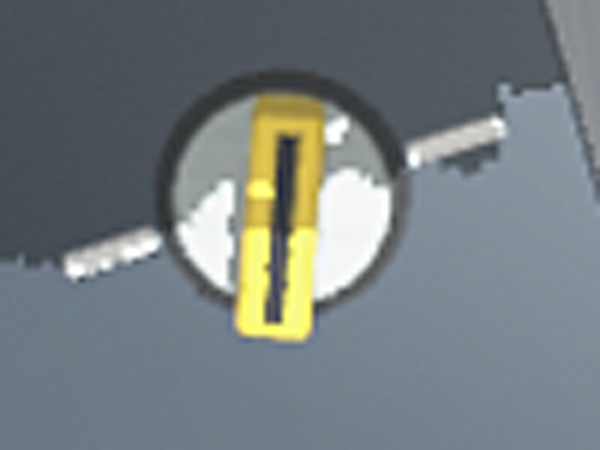

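View pics/top2c.png

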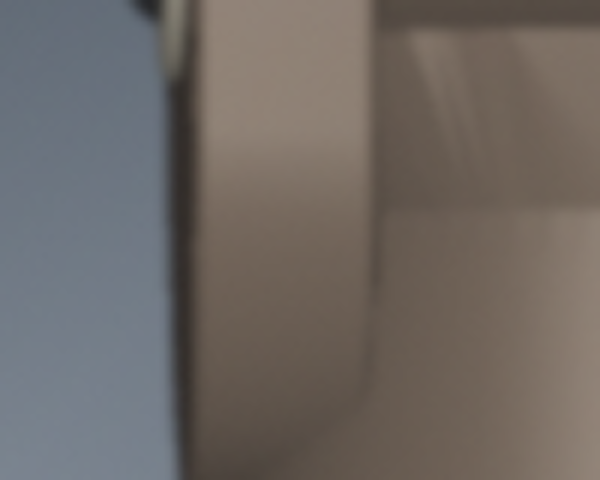

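Panel z is 0.112 (expected 0.111). The marks' midpoint is (0.473, -0.007), and the slot is at about 77.5° world, so the fastener sits at about 0.35. I go down and grip.

Run:
```python
from h import *
for z in (.16,.121): print(rel([.4737,-.0068,z]).round(2))
print(tyaw())
```

```text
[-0.02 13.43  0.07]
[-0.03 17.33  0.07]
169.41691555800264
```

```bash
python3 -m handwheel '0 5 0.1 0.03 0; 0 10 0.1 0.03 0; 0 13.5 0.1 0.03 0; 0 15.5 0.1 0.03 60; 0 17.3 0.1 0.03 120; 0 17.3 0.1 0.03 160;0 17.3 0.1 0.03 190;0 17.3 0.1 0.03 230;0 17.3 0.1 0.03 255;0 17.3 0.1 0.03 255' 25
python3 -c "
from h import *
s=env.sense();print(tyaw(),s['ft_torque'],s['eef_pos'],s['finger_gap'])"
```

```text
clock: 8.93
eef_pos: [0.4742, -0.007, 0.122]
eef_rot: [-0.076, 0.075, 0.703, -0.703]
wrist_force: [1.2, 0.7, 0.7]
finger_gap: 0.0122
167.69204978820844 [ 0.10702655 -0.51418957 -0.07060427] [ 0.47415962 -0.00697368  0.12199439] 0.012189397846546364
```

```bash
python3 -m handwheel '0 0 0 0.12 255; 0 0 0 0.25 255; 0 0 0 0.4 255; 0 0 0 0.55 255; 0 0 0 0.7 255; 0 0 0 0.85 255; 0 0 0 1.0 255; 0 0 0 1.12 255; 0 0 0 1.22 255; 0 0 0 1.22 255;0 0 0 1.22 255' 25
python3 -c "
from h import *
s=env.sense();print(tyaw(),s['ft_torque'],s['finger_gap'],s['joints'])"
```

```text
clock: 10.3
eef_pos: [0.4752, -0.0079, 0.122]
eef_rot: [0.465, -0.465, -0.533, 0.533]
wrist_force: [4.4, -4.0, -3.4]
finger_gap: 0.0121
97.7569685886674 [-0.64913315 -0.97741314 -0.03761912] 0.012079229263030686 [-1.59199097e-02  5.57767239e-02 -3.57614715e-01  1.15680935e+00
 -1.01809040e-03 -1.51305093e-01]
```

```bash
python3 -m handwheel '0 0 0 0 150; 0 0 0 0 80; 0 0 0 0 30; 0 -3 0 0 0; 0 -8 0 0 0; 0 -14 0 0 0; 0 -17 0 0 0;0 -17 0 0 0'
python3 - <<'E'
from h import *
for n in ['wrist','side']:
    ci=env.camera_info(n); p,d=env.capture(n)
    cv2.imwrite(f'pics/{n}3.png',p[:,:,::-1]); np.savez(f'{n}3.npz',p=p,d=d,P=cloud(n,d,ci))
E
```

```text
clock: 11.3
eef_pos: [0.4761, -0.0076, 0.2945]
eef_rot: [-0.463, 0.467, 0.534, -0.532]
wrist_force: [1.2, -0.2, -0.9]
finger_gap: 0.0856
```

View pics/wrist3.png

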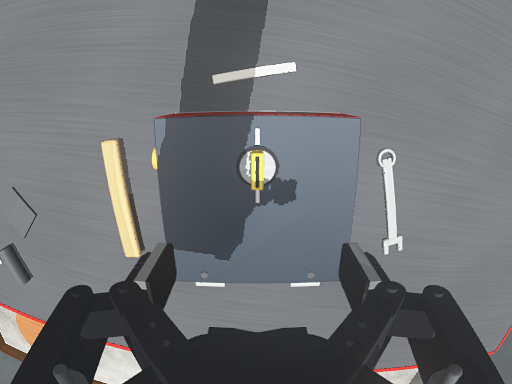

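Run:
```python
from h import *
z=np.load('wrist3.npz'); p=z['p']; P=z['P']
cv2.imwrite('pics/wrist3c.png',cv2.resize(p[120:212,215:305][:,:,::-1],None,fx=6,fy=6,interpolation=cv2.INTER_CUBIC))
for uv in [(257,132),(257.5,200)]: print(P[int(uv[1]),int(uv[0])].round(4))
# slot: dark pixels on top of wing
u,v=np.meshgrid(range(512),range(384))
m=(p.max(-1)<110)&(P[...,2]>.131)&(P[...,2]<.15)&(np.hypot(P[...,0]-.473,P[...,1]+.007)<.03)
def ang(m):
    q=P[m]; w,V=np.linalg.eigh(np.cov(q[:,:2].T)); return len(q),q.mean(0).round(4),w,(np.degrees(np.arctan2(V[1,1],V[0,1]))%180).round(2)
print('slot',ang(m))
m2=(P[...,2]>.131)&(P[...,2]<.15)&(np.hypot(P[...,0]-.473,P[...,1]+.007)<.03); print('wing',ang(m2))
m3=(p.min(-1)>125)&(P[...,2]<.125)&(abs(u-257)<9)&(((v>122)&(v<148))|((v>191)&(v<208))); print('marks',ang(m3))
```

```text
[ 0.436  -0.0134  0.1111]
[ 0.5136 -0.0029  0.1131]
slot (96, array([ 0.4751, -0.008 ,  0.1381]), array([1.82834071e-06, 1.05392467e-04]), np.float64(8.14))
wing (455, array([ 0.4736, -0.0077,  0.1375]), array([1.27741833e-05, 1.39783036e-04]), np.float64(7.72))
marks (315, array([ 0.447 , -0.011 ,  0.1117]), array([2.32343321e-05, 6.84895090e-04]), np.float64(7.31))
```

View pics/wrist3c.png

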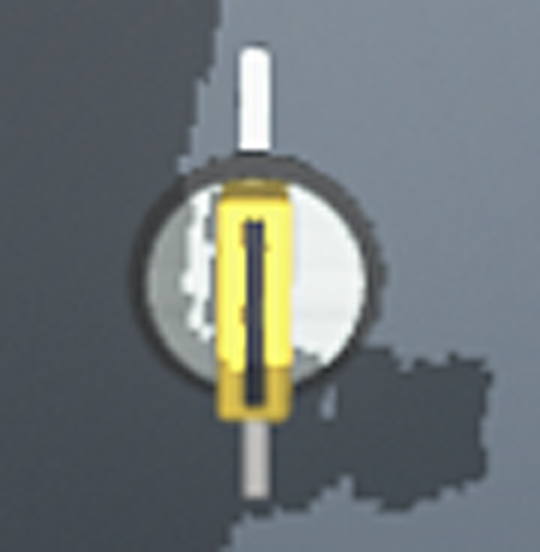

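The slot (8.1°) lies within 1° of the marks (7.3°), and the wing has been let go. Now I press the bare panel 55 mm to the side.

Run:
```python
from h import *
for z in (.2945,.13,.111,.105): print(rel(np.r_[pt(0,.16,-.055,0)[:2],z]).round(2))
```

```text
[-5.29 -0.3  -0.01]
[-5.280e+00  1.615e+01 -1.000e-02]
[-5.280e+00  1.805e+01 -1.000e-02]
[-5.280e+00  1.865e+01 -1.000e-02]
```

```bash
python3 -m handwheel '-3 0 0 0 100; -5.3 0 0 0 255; -5.3 5 0 0 255; -5.3 10 0 0 255; -5.3 14 0 0 255; -5.3 16.2 0 0 255; -5.3 17.2 0 0 255; -5.3 17.8 0 0 255; -5.3 18.2 0 0 255; -5.3 18.2 0 0 255' 30
python3 -m handwheel '0 0.2 0 0 255; 0 0.4 0 0 255; 0 0.4 0 0 255'
```

```text
clock: 12.65
eef_pos: [0.4823, -0.0603, 0.11]
eef_rot: [0.465, -0.465, -0.533, 0.533]
wrist_force: [-1.5, -0.0, 2.7]
finger_gap: -0.0
clock: 13.02
eef_pos: [0.4825, -0.0604, 0.1065]
eef_rot: [-0.464, 0.466, 0.533, -0.533]
wrist_force: [-2.7, -0.1, 5.8]
finger_gap: -0.0001
```

```bash
python3 -m handwheel '0 0.15 0 0 255; 0 0.15 0 0 255; 0 0.15 0 0 255'
python3 -m handwheel '0 0.15 0 0 255; 0 0.15 0 0 255; 0 0.15 0 0 255'
```

```text
clock: 13.4
eef_pos: [0.4826, -0.0604, 0.1056]
eef_rot: [-0.464, 0.466, 0.533, -0.533]
wrist_force: [-3.5, -0.4, 6.4]
finger_gap: -0.0
clock: 13.78
eef_pos: [0.4826, -0.0604, 0.1047]
eef_rot: [-0.464, 0.466, 0.533, -0.532]
wrist_force: [-3.4, -0.5, 7.4]
finger_gap: 0.0001
```

```bash
python3 -m handwheel '0 0.15 0 0 255; 0 0.15 0 0 255; 0 0.15 0 0 255'
python3 -m handwheel '0 0.15 0 0 255; 0 0.15 0 0 255; 0 0.15 0 0 255'
```

```text
clock: 14.15
eef_pos: [0.4826, -0.0605, 0.1042]
eef_rot: [-0.464, 0.466, 0.533, -0.532]
wrist_force: [-4.5, 0.8, 9.4]
finger_gap: 0.0001
clock: 14.52
eef_pos: [0.4826, -0.0605, 0.104]
eef_rot: [-0.463, 0.467, 0.533, -0.532]
wrist_force: [-5.3, -0.0, 13.1]
finger_gap: -0.0
```

The force now climbs steeply with little travel, so the hard stop is reached. One settling check and a look come before hand-in.

```bash
python3 -m handwheel '0 0.2 0 0 255; 0 0.2 0 0 255; 0 0.2 0 0 255; 0 0.2 0 0 255'
python3 - <<'E'
from h import *
for i,n in enumerate(['wrist','side']):
    ci=env.camera_info(n); p,d=env.capture(n); s=env.sense(); print(s['clock'],s['wrist_force'],s['eef_pos'])
    cv2.imwrite(f'pics/{n}4.png',p[:,:,::-1]); np.savez(f'{n}4.npz',p=p,d=d,P=cloud(n,d,ci))
E
```

```text
clock: 15.02
eef_pos: [0.4827, -0.0606, 0.1037]
eef_rot: [-0.463, 0.467, 0.534, -0.532]
wrist_force: [-6.3, 1.3, 15.6]
finger_gap: 0.0001
15.075 [-6.94113814  0.1403197  15.53969297] [ 0.48266081 -0.06052327  0.10369816]
15.125 [-6.69998025  0.34285392 15.5495908 ] [ 0.48266511 -0.06054242  0.10371143]
```

View pics/wrist4.png

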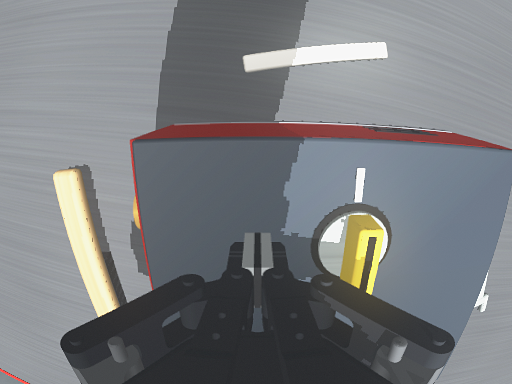

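View pics/side4.png

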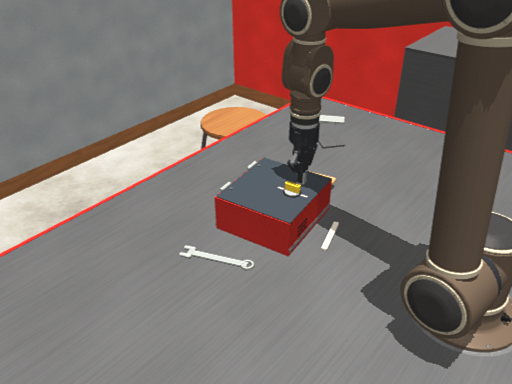

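The closed fingers at (258,240) press the bare panel, clear of the wing at (362,258). The bystanders have not moved. The wrist force is steady at 15.5 N vertical with the panel fully down, so I hand in.

```bash
python3 -c "
from station import env
print(env.finish_job()); s=env.sense(); print(s['clock'],s['wrist_force'],s['eef_pos'])"
```

```text
the job is handed in; nothing more can be done
None
the job is handed in; nothing more can be done
```

The job is handed in at about 15 s of the 67 s allowed; no verdict is reported. I pushed the cover shut with closed fingers and turned the fastener about 1.22 rad clockwise. I then let go of it and pressed the bare panel about 55 mm to the side, with the arm still pressing there at hand-in.

**Last checks:**
- **Cover:** it looked shut in the wrist and side pictures, with the panel at 111–112 mm before pressing. My fitted check of its slope failed because gripper pixels got into it, so I relied on spot heights across the panel. These agreed within about 1.5 mm.
- **Fastener:** the slot measured 8.1° against 7.3° for the marks, well inside the 0.14 rad (8°) allowed. The fingers were clear of the wing.
- **Press:** the force held steady at about 15.5 N down, plus about 7 N sideways. The tool stopped at 103.7 mm height, with force rising steeply over the last 0.5 mm, so I take the panel as fully down. That is 1.3 mm below the nominal 105 mm, within the camera's 2 mm calibration and some give in the arm.
- **Bystanders:** they looked unmoved in the pictures and nothing came near them, but I did not measure their positions.

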